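Drop the support roller into its stand and press it home

TASK

Take the support roller from the wooden cradle and lower it level into the two open slots of the yellow stand, brass end in the wide slot, until both ends rest on the red spring catches, and let go of it there. Then push it down so that both ends snap past the catches and bottom fully and evenly in their slots. Leave the bottle, tin, offcut and ear defenders where they stand.

Things in the scene. Friction and masses are not known exactly. Their poses are not given: they have to be found in the camera images.
- roller: Loose grey roller, about 0.45 kg. Origin mid-length on its axis; its y is the axis, towards the brass end (x, z turn as it rolls). Barrel 50 mm diameter, 148 mm long (y -74 to +74), red band by the brass end; steel stub 12 mm diameter, y -74 to -100; brass stub 20 mm diameter, y +74 to +100. Starts lying level in the cradle.
- thin_end (a point): Point on the roller's axis at y = -86 mm, inside the thin steel stub.
- thick_end (a point): Point on the roller's axis at y = +86 mm, inside the thick brass stub.
- stand: Fixed yellow stand, base 130 x 215 x 8 mm, origin under its centre; y points from the narrow-slot to the wide-slot cheek. Cheeks 12 mm thick (centred at y -86, +86 mm), 90 mm wide in x, 86 mm high; flared lips at the slot mouths reach 95 mm and widen them by 10 mm a side. Slots are vertical, open on top. Barrel room between cheeks: 160 mm.
- thin_seat (a point): Narrow slot, 15 mm wide: where thin_end lies when the steel stub sits on the slot floor; 60 mm above the bench, mid cheek; axes as the stand's.
- thick_seat (a point): Wide slot, 23 mm wide: where thick_end lies when the brass stub sits on the slot floor; 60 mm above the bench, mid cheek; axes as the stand's.
- catch_thin (a joint): Red spring catch of the narrow slot: a round nose, 6 mm radius, poking 5 mm into the slot from the stand's +x side. 0 = sprung out, metres pushed back (max 0.007). Laid in gently, the roller rests on both catches, its axis about 19 mm above the seats. Pushing an end down with roughly 8 to 20 N snaps it past; the nose then springs back over the stub.
- catch_thick (a joint): The same catch in the wide slot. The two catches carry the roller's weight when it is lowered gently; a dropped roller may go past. A stub can stick by friction part-way past its catch: push it again until it sits on the slot floor.
- cradle: Fixed plywood cradle, base 90 x 130 x 8 mm, origin under its centre; two V blocks 16 mm thick at y -52 and +52 mm, 43 mm high and 70 mm wide, carry the barrel along y with its axis 50 mm above the bench. Between the blocks (88 mm) only the base plate lies under the barrel.
- glue: White glue bottle, orange cap, 56 mm diameter, 160 mm tall, origin under its centre. Bystander beside the cradle.
- wax: Green tin, 64 mm diameter, 55 mm tall, origin under its centre. Bystander beside the cradle.
- offcut: Pine offcut 45 x 120 x 45 mm, long in its y, origin under its centre. Bystander beside the stand.
- muffs: Orange ear defenders lying down: cups 66 x 154 (over both, y) x 78 mm tall round the origin (underside), black headband curving out to x = +111 mm. Bystander beside the stand.
Things that resemble listed ones, but are neither listed nor needed, are in the scene too. Leave any blue or pink look-alike of the roller alone.

How it is judged (in metres and radians):
On the way:
1. the roller rests on both spring catches, each end in its own slot, let go by the gripper (z of thin_end in the frame of thin_seat between 0.012 and 0.026 m and x of thin_end in the frame of thin_seat between -0.004 and 0.004 m and y of thin_end in the frame of thin_seat between -0.012 and 0.012 m and z of thick_end in the frame of thick_seat between 0.012 and 0.026 m and x of thick_end in the frame of thick_seat between -0.004 and 0.004 m and y of thick_end in the frame of thick_seat between -0.012 and 0.012 m and contact force between roller and the fingers below 0.3 N), for 0.3 s.
At the end, for the whole second after the job is handed in: Both stub points lie within 3 mm in height of their seats on the slot floors, within 4 mm across the slot and 12 mm along the axle (steel end in the narrow slot, brass end in the wide one), the roller still and released (z of thin_end in the frame of thin_seat between -0.003 and 0.003 m and x of thin_end in the frame of thin_seat between -0.004 and 0.004 m and y of thin_end in the frame of thin_seat between -0.012 and 0.012 m and z of thick_end in the frame of thick_seat between -0.003 and 0.003 m and x of thick_end in the frame of thick_seat between -0.004 and 0.004 m and y of thick_end in the frame of thick_seat between -0.012 and 0.012 m and linear speed of roller below 0.02 m/s); the robot touches nothing.
It fails at once if the glue bottle is shoved more than 40 mm or tipped over (distance of glue from where it was at the start of the episode above 0.04 m or angle between glue's own z axis and vertical above 0.5 rad).
It fails at once if the wax tin is shoved more than 40 mm or tipped over (distance of wax from where it was at the start of the episode above 0.04 m or angle between wax's own z axis and vertical above 0.5 rad).
It fails at once if the wood offcut is shoved more than 40 mm or tipped over (distance of offcut from where it was at the start of the episode above 0.04 m or angle between offcut's own z axis and vertical above 0.5 rad).
It fails at once if the ear defenders is shoved more than 40 mm or tipped over (distance of muffs from where it was at the start of the episode above 0.04 m or angle between muffs's own z axis and vertical above 0.5 rad).
It also fails if it takes over 58 s, if anything falls off the work surface, if the arm or the gripper's body presses on something with over 40 N, if the wrist force passes 120 N, or if a joint passes its speed limit or range.

ROBOT

A 6-joint arm with a two-finger parallel gripper is mounted at the origin on the work surface. World frame = base frame: x ahead of the robot, y to its left, z up, the work surface at z = 0. Lengths are in m, angles in degrees, forces in N, time in s.
With the tool pointing down it reaches from about 0.4 to 0.825 m from the base axis. Payload 7 kg.
Tool frame: the origin (TCP) lies midway between the tips of the shut fingers; the grasp point (between the pads) lies 19 mm behind it; z points along the fingers, y is the direction in which the jaws open and shut (so a half turn about z gives the same grasp; the last joint's range is limited). The gripper opens to 88 mm and grips with 3 to 60 N. Pads are 19 mm wide; open, the fingers measure 130 mm over their backs; the gripper's body (78 mm by 193 mm) begins 47 mm behind the grasp point.
Start: joints at [81.079, 20.546, 0.682, 0, -70.136, -16.507], TCP at [0.29, 0.61, 0.227] pointing down, gripper open.
Joint ranges: [-176.03, 176.03], [-82.01, 121.73], [-58.28, 71.71], [-173.87, 95.51], [-174.79, -0.11], [-173.66, 173.66]. Speed limits (degrees/s): [136.94, 136.94, 172.46, 180, 180, 180].

INTERFACE

Orientations are given as [roll, pitch, yaw] about the fixed x, y, z axes, in that order (R = Rz(yaw) Ry(pitch) Rx(roll)).
In Python, from plant import r gives the robot as it stands. The module is installed in compiled form; this text tells all that it offers.
- The arm moves only by the tool send_rows, never from a script. Its argument "motion" is a list of rows, each an object with "travel": the shift along the tool's x, y, z in m, a list of three; "spin": the turn about the tool's z in degrees. In form: [{"travel": [tx, ty, tz], "spin": spin}, ...]. A call has 1 to 5 rows; each row shifts and turns the pose as measured when the row begins, along the tool's axes as they then stand; what a row does not reach is not made up. A row lasts 1/12 s, in which the tool goes at most 41.7 mm and 7.16 degrees, less where a joint would pass 70% of its speed; a pose out of reach is approached as far as the arm can. A call is refused whole if a number of a shift passes 0.0417 or a number of a turn 7.16, either way. A call with a gripper value outside its range is refused whole. "gripper" is the gripper command: -1 is shut, 1 is fully open, values between are in proportion, set as the call begins (left out, the last holds). The fingers move at their own pace and stop on an object; "squeeze" is the grip in N (left out, the last holds). Time passes only in rows, so rows that do not move let the fingers close. It gives the time, the measured TCP pose, the force and the opening at its end, in the units of the state.
- r.get_state(): the state, without advancing time (a new reading comes with each control period).
- r.capture(name): name is "scene" or "top" or "wrist"; returns (picture, depth): 384x512x3 uint8, blue, green, red; 384x512 float32, m along the optical axis (not along the pixel's ray), 0 where there is no reading.
- r.get_calibration(name): a dict with "fov_y" (degrees; the focal length in pixels is half the picture's height over the tangent of half this angle, whatever the lens; pixels are square), "cx", "cy" (the principal point, pixels), "k1" (the pictures are not rectified: a ray, as slopes to the right and down, at radius r is drawn at 1 + k1 r^2 times it, then the intrinsics apply), "origin" and "orientation" of the camera in the world. Camera axes: x right, y down, z forward; pixel columns grow to the right and rows downward; lengths in m; the calibration is good to about 2 mm. A picture is of the moment at which its call begins: read the wrist's pose just before it. get_calibration takes no time and is no camera call; for the wrist camera it gives the pose at the moment of the call.
- r.close_job(): hands the job in, once; it reports no verdict.
Trained networks look in the newest picture that a camera, given by its name, has taken for a name from the list of things; names that differ only in an ending like _2 or _b are one class to them, and where a whole thing is asked for, a point or a joint stands for the part that bears it (a point fixed in the world has none). Each returns a list of dicts, best first, with "conf" (0 to 1); they miss things now and then, are a little off and sometimes report something else, mostly with a low value. They report only what shows in the picture. A call takes as long as a camera call. They do not tell look-alikes from the thing itself.
- r.boxes_of(camera, target): "at" ([x, y, z] in m, in the coordinates of the camera as it stood for that picture, good to about 4 mm: the middle of the surface that is visible of it).
- r.pinpoint(camera, target): "at" ([x, y, z] in m, in the coordinates of the camera as it stood for that picture, good to about 4 mm: a listed point, or the origin of a listed thing).
The state is a dict: "time_s": time; "joints": joint angles; "qd": joint speeds; "joint_torque": joint torques, N m; "tcp_pos": TCP position; "eef_rot": TCP orientation; "contact_force": force on the tool from outside, world axes, zero at the start; "moment": the same for the moment, N m; "gripper_width": finger opening in m.
Only numpy, scipy, OpenCV 4.12 (cv2) and the standard library are available. Lean on these libraries where they do the work, as an engineer would, in place of code of your own. Each camera call takes 0.05 s, during which the arm holds its last target. There are 200 camera calls.

## Working session

There is one attempt and no reset: what is moved stays moved. The work goes in short steps, Python scripts to look and compute and a tool call to move; the robot and the scene stay as the last step left them, time stands still between calls to the robot, and variables do not carry over. Pictures are saved under pics/ and viewed, about 8 in all and at most 12, crops included, and the job is handed in when it is done.

Besides the shell and the picture viewer there is one more tool, called after "Request:" as name(argument=value, ...), one argument or row to a line, values as JSON. send_rows: Moves the arm, as the interface text tells. Its arguments: {"type":"object","properties":{"motion":{"type":"array"},"gripper":{"type":"number"},"squeeze":{"type":"number"}},"required":["motion"]}

```bash
mkdir -p pics
cat > h.py <<'E'
import numpy as np, cv2
from scipy.spatial.transform import Rotation as Ro
from plant import r
def pose(c):
    R=np.array(c['orientation'],float)
    if R.shape!=(3,3): R=Ro.from_euler('xyz',R,degrees=True).as_matrix()
    return R,np.array(c['origin'])
def w(c,p):
    R,o=pose(c); return R@np.array(p)+o
def cloud(c,d):
    H,W=d.shape; f=H/2/np.tan(np.radians(c['fov_y'])/2)
    K=np.array([[f,0,c['cx']],[0,f,c['cy']],[0,0,1]])
    u,v=np.meshgrid(np.arange(W),np.arange(H))
    p=cv2.undistortPoints(np.stack([u,v],-1).reshape(-1,1,2).astype(float),K,np.array([c['k1'],0,0,0,0.])).reshape(H,W,2)
    P=np.dstack([p[...,0]*d,p[...,1]*d,d]); R,o=pose(c)
    return P@R.T+o
def pix(c,P):
    R,o=pose(c); q=R.T@(np.array(P)-o); f=192/np.tan(np.radians(c['fov_y'])/2)
    x=q[:2]/q[2]; x=x*(1+c['k1']*(x@x)); return np.round(x*f+[c['cx'],c['cy']])
E
python3 - <<'E'
from h import *
s=r.get_state(); print(s)
ims=[]
for n in ['scene','top']:
    im,d=r.capture(n); c=r.get_calibration(n); print(n,c); cv2.imwrite(f'pics/{n}0.png',im); np.save(n+'0.npy',d)
    for t in ['roller','thin_end','thick_end','stand','thin_seat','thick_seat','cradle','glue','wax','offcut','muffs']:
        for q in r.pinpoint(n,t)[:4]:
            P=w(c,q['at']); print(n,t,round(q['conf'],2),P.round(3),pix(c,P))
E
```

```text
{'time_s': 0.0, 'joints': array([ 8.10806232e+01,  2.05891813e+01,  6.32534166e-01, -1.97027684e-02,
       -7.01357814e+01, -1.65067689e+01]), 'qd': array([ 0.05070037, -0.05192183, -0.00650865, -0.02968892, -0.01012754,
        0.02900763]), 'joint_torque': array([-2.02747979e-03, -5.82716238e+01,  2.93054706e+01,  6.99694276e+00,
        6.95110793e-03, -1.55839580e-04]), 'tcp_pos': array([0.28962567, 0.60915191, 0.22564003]), 'eef_rot': array([ 1.79906118e+02, -8.50552690e-03, -2.54328485e+01]), 'contact_force': array([ 0.07988681, -0.29582441, -0.17478209]), 'moment': array([ 0.0228875 , -0.01413877,  0.01629776]), 'gripper_width': 0.08781427597987744}
scene {'fov_y': 53.766208335560115, 'cx': 258.1708775441041, 'cy': 194.62070780248095, 'k1': -0.07191571450893716, 'origin': array([ 1.20318005, -0.10543634,  0.84550864]), 'orientation': array([-138.60219804,   -0.53741681,   77.33620423])}
scene roller 0.85 [0.722 0.456 0.024] [419. 232.]
scene roller 0.62 [0.372 0.035 0.024] [241. 166.]
scene roller 0.61 [0.467 0.459 0.026] [380. 167.]
scene roller 0.6 [0.561 0.255 0.051] [330.
[... 1840 characters left out ...]
top thick_end 0.86 [0.709 0.361 0.023] [158. 133.]
top thick_end 0.66 [0.592 0.329 0.048] [165. 170.]
top stand 0.55 [ 0.549 -0.215  0.001] [356. 190.]
top stand 0.24 [ 0.422  0.246 -0.001] [195. 232.]
top thin_seat 0.91 [ 0.555 -0.3    0.059] [392. 184.]
top thick_seat 0.95 [ 0.534 -0.125  0.064] [328. 191.]
top thick_seat 0.54 [0.52  0.174 0.05 ] [219. 196.]
top cradle 0.71 [0.556 0.241 0.004] [198. 186.]
top glue 0.6 [ 0.665  0.193 -0.002] [216. 150.]
top glue 0.59 [0.557 0.252 0.047] [192. 182.]
top wax 0.97 [ 0.421  0.246 -0.004] [195. 232.]
top offcut 0.84 [ 0.412 -0.235 -0.001] [365. 238.]
top offcut 0.4 [0.521 0.173 0.049] [220. 195.]
top muffs 0.83 [ 0.711 -0.203 -0.002] [351. 136.]
```

Run:
```python
import cv2,numpy as np
a=cv2.imread('pics/top0.png'); s=cv2.imread('pics/scene0.png')
t=cv2.resize(a[90:290,60:440],None,fx=2,fy=2,interpolation=cv2.INTER_CUBIC)
cr=cv2.resize(s[150:260,270:400],(384,325),interpolation=cv2.INTER_CUBIC)
cv2.imwrite('pics/v1.png',t); cv2.imwrite('pics/v2.png',np.hstack([cr,cv2.resize(s[150:290,100:260],(371,325),interpolation=cv2.INTER_CUBIC)]))
```

```text
(no output)
```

View pics/v1.png

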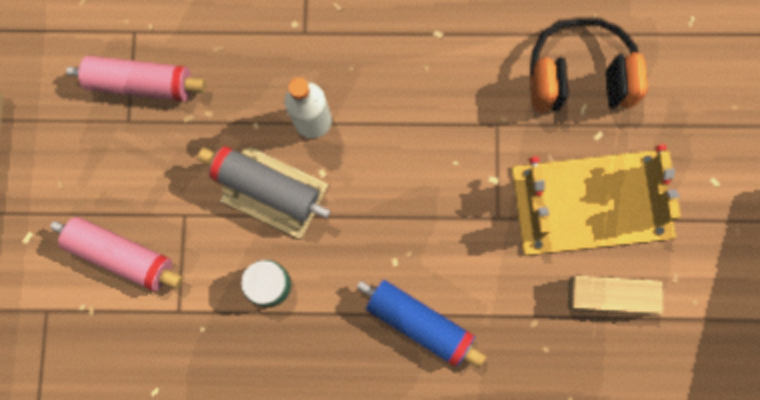

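View pics/v2.png

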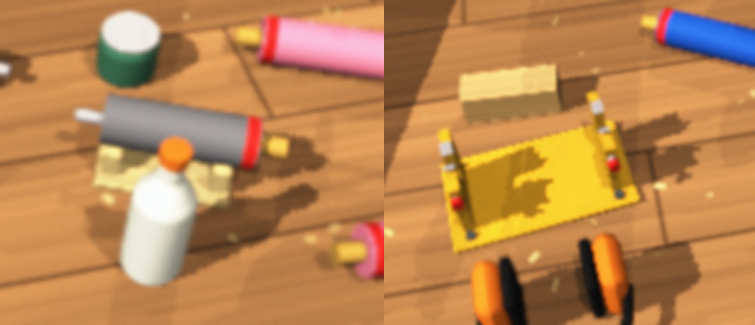

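The grey roller in the cradle (top px 193,183; scene px 330,195) is the one to take. The look-alikes are pink at top px (118,217) and (127,128), and blue at (269,251). The crop confirms a grey barrel, a red band, the brass end to the left and the steel end to the right. The red catches are on the stand's far, +x side. The bottle stands close to where the gripper body will go, so I'll measure it.

Run:
```python
from h import *
m=np.array([.557,.2525]); 
for n in ['scene','top']:
    im=cv2.imread(f'pics/{n}0.png').astype(int); d=np.load(n+'0.npy'); P=cloud(r.get_calibration(n),d)
    dd=np.hypot(P[...,0]-.667,P[...,1]-.196)
    for z in range(15,165,10):
        k=(abs(P[...,2]-z/1000)<.005)&(dd<.06)&(d>0)&(P[...,0]>.62)
        q=P[k][:,:2]
        if len(q)>4:
            A=np.c_[2*q,np.ones(len(q))]; s=np.linalg.lstsq(A,(q**2).sum(1),rcond=None)[0]
            print(n,z,len(q),s[:2].round(3),np.sqrt(abs(s[2]+s[:2]@s[:2])).round(3),q.min(0).round(3),q.max(0).round(3))
    # barrel: grey
    B=im.max(2)-im.min(2)
    k=(B<25)&(P[...,2]>.06)&(P[...,2]<.08)&(np.hypot(P[...,0]-m[0],P[...,1]-m[1])<.075)
    q=P[k]; c=q.mean(0); u=np.linalg.svd((q-c)[:,:2])[2][0]; u*=np.sign(u[1]); print(n,'barrel',len(q),c.round(4),np.degrees(np.arctan2(u[1],u[0])).round(1),q[:,2].max().round(4))
    top=P[k&(P[...,2]>.071)]; print('ridge',top.mean(0).round(4),len(top))
    # stand cheeks tops (yellow, z>.05)
    k=(P[...,2]>.075)&(P[...,2]<.1)&(abs(P[...,0]-.547)<.07)&(abs(P[...,1]+.21)<.12)
    q=P[k]; 
    for sgn in (-1,1):
        g=q[(q[:,1]+.21)*sgn>0]; c=g.mean(0); u=np.linalg.svd((g-c)[:,:2])[2][0]; print(n,'cheek',len(g),c.round(4),np.degrees(np.arctan2(u[1],u[0])).round(1)%180,g.min(0).round(3),g.max(0).round(3))
print(r.get_calibration('wrist'),r.get_state()['tcp_pos'])
```

```text
scene 15 39 [0.671 0.195] 0.025 [0.668 0.17 ] [0.697 0.214]
scene 25 47 [0.67  0.195] 0.026 [0.655 0.17 ] [0.697 0.215]
scene 35 45 [0.67  0.195] 0.025 [0.663 0.17 ] [0.697 0.217]
scene 45 47 [0.669 0.196] 0.026 [0.664 0.168] [0.696 0.215]
scene 55 48 [0.67  0.195] 0.026 [0.655 0.169] [0.696 0.216]
scene 65 47 [0.671 0.195] 0.025 [0.665 0.169] [0.697 0.214]
scene 75 53 [0.67  0.195] 0.025 [0.657 0.168] [0.697 0.216]
scene 85 50 [0.67  0.196] 0.026 [0.667 0.169] [0.697 0.214]
scene 95 63 [0.669 0.195] 0.026 [0.656 0.169] [0.697 0.22 ]
scene 105 109 [0.669 0.195] 0.022 [0.65  0.171] [0.695 0.221]
scene 115 88 [0.669 0.195] 0.017 [0.651 0.176] [0.69  0.215]
scene 125 45 [0.669 0.195] 0.011 [0.658 0.182] [0.685 0.209]
scene 135 23 [0.67  0.195] 0.009 [0.662 0.186] [0.68  0.202]
scene 145 17 [0.67  0.195] 0.009 [0.669 0.184] [0.68  0.204]
scene 155 48 [0.669 0.196] 0.011 [0.654 0.184] [0.681 0.208]
scene barrel 531 [0.568  0.2439 0.071 ] 65.2 0.0786
ridge [0.5631 0.2462 0.0743] 318
scene cheek 172 [ 0.5713 -0.2927  0.0851] 6.8 [ 0.515 -0.304  0.075] [ 0.617 -0.281  0.097]
scene cheek 138 
[... 739 characters left out ...]
 0.013 [0.647 0.179] [0.675 0.206]
top 135 7 [0.662 0.191] 0.009 [0.653 0.182] [0.659 0.195]
top 155 73 [0.664 0.192] 0.01 [0.651 0.18 ] [0.677 0.206]
top barrel 742 [0.5535 0.2447 0.0706] 66.1 0.079
ridge [0.554  0.2436 0.0737] 401
top cheek 194 [ 0.5595 -0.2958  0.0854] 7.199999999999989 [ 0.512 -0.308  0.075] [ 0.611 -0.285  0.099]
top cheek 152 [ 0.5368 -0.1273  0.0862] 7.0 [ 0.49  -0.14   0.075] [ 0.593 -0.117  0.099]
{'fov_y': 67.99871591072828, 'cx': 259.93653337115046, 'cy': 191.45798799974344, 'k1': -0.07207743146625416, 'origin': array([0.35170073, 0.57936697, 0.38500054]), 'orientation': array([ 1.64971662e+02, -2.38640405e-02, -1.15444829e+02])} [0.28982934 0.60957602 0.22655943]
```

Request:
send_rows(
  motion=[
    {"travel":[0.033,0.0175,0],"spin":0},
    {"travel":[0.033,0.0175,0],"spin":0},
    {"travel":[0.033,0.0175,0],"spin":0},
    {"travel":[0.033,0.0175,0],"spin":0},
  ],
  gripper=1,
  squeeze=40,
)

```text
time_s: 1.53
tcp_pos: [0.3775, 0.4917, 0.2247]
eef_rot: [180.0, 0.0, -24.9]
contact_force: [1.2, -0.4, 0.5]
gripper_width: 0.0875
```

Request:
send_rows(
  motion=[
    {"travel":[0.033,0.0175,0],"spin":0},
    {"travel":[0.033,0.0175,0],"spin":0},
    {"travel":[0.033,0.0175,0],"spin":0},
    {"travel":[0.033,0.0175,0],"spin":0},
  ],
)

```text
time_s: 1.87
tcp_pos: [0.4707, 0.3669, 0.2255]
eef_rot: [-179.9, -0.0, -24.8]
contact_force: [0.9, -0.2, 0.3]
gripper_width: 0.0877
```

Request:
send_rows(
  motion=[
    {"travel":[0.033,0.0175,0],"spin":0},
    {"travel":[0.033,0.0175,0],"spin":0},
    {"travel":[0.033,0.0175,0],"spin":0},
    {"travel":[0.033,0.0175,0],"spin":0},
  ],
)

```text
time_s: 2.2
tcp_pos: [0.5647, 0.2416, 0.2269]
eef_rot: [-179.8, -0.1, -24.7]
contact_force: [1.1, 0.8, 0.4]
gripper_width: 0.0872
```

Request:
send_rows(
  motion=[
    {"travel":[0,0,0],"spin":7},
    {"travel":[0,0,0],"spin":7},
    {"travel":[0,0,0],"spin":7},
    {"travel":[0,0,0],"spin":7},
    {"travel":[0,0,0],"spin":7},
  ],
)

```text
time_s: 2.62
tcp_pos: [0.5698, 0.2322, 0.2268]
eef_rot: [-179.8, -0.0, -60.5]
contact_force: [0.5, 0.8, -0.1]
gripper_width: 0.0876
```

Request:
send_rows(
  motion=[
    {"travel":[0,0,0],"spin":7},
    {"travel":[0,0,0],"spin":7},
    {"travel":[0,0,0],"spin":7},
    {"travel":[0,0,0],"spin":7},
    {"travel":[0,0,0],"spin":7},
  ],
)

```text
time_s: 3.03
tcp_pos: [0.5701, 0.2316, 0.2271]
eef_rot: [-179.8, 0.1, -96.3]
contact_force: [0.4, 0.6, 0.8]
gripper_width: 0.0878
```

Request:
send_rows(
  motion=[
    {"travel":[0,0,0],"spin":7},
    {"travel":[0,0,0],"spin":7},
    {"travel":[0,0,0],"spin":3},
    {"travel":[0,0,0],"spin":0},
  ],
)

```text
time_s: 3.37
tcp_pos: [0.5701, 0.2315, 0.2273]
eef_rot: [-179.8, 0.2, -114.1]
contact_force: [-0.5, 0.7, -0.4]
gripper_width: 0.0877
```

```bash
cat > look.py <<'E'
from h import *
def wrist(name,ts):
    s=r.get_state(); c=r.get_calibration('wrist'); im,d=r.capture('wrist'); cv2.imwrite(f'pics/{name}.png',im); np.save(name+'.npy',d)
    print('tcp',s['tcp_pos'].round(4),s['eef_rot'].round(2),s['contact_force'].round(2),s['gripper_width'].round(4))
    for t in ts:
        for q in r.pinpoint('wrist',t)[:2]:
            P=w(c,q['at']); print(t,round(q['conf'],2),P.round(4),pix(c,P))
    return c,im,d,cloud(c,d),s
E
python3 - <<'E'
from look import *
c,im,d,P,s=wrist('w1',['roller','thin_end','thick_end','glue'])
i=im.astype(int); B=i.max(2)-i.min(2)
k=(B<25)&(P[...,2]>.058)&(P[...,2]<.085)&(np.hypot(P[...,0]-.557,P[...,1]-.25)<.085)
q=P[k]; print(len(q))
from scipy.optimize import least_squares
# cylinder r=25, level axis: params x0,y0,z0,yaw
f=lambda p:np.hypot((q[:,0]-p[0])*np.sin(p[3])-(q[:,1]-p[1])*np.cos(p[3]),q[:,2]-p[2])-.025
o=least_squares(f,[.557,.25,.05,1.15],loss='soft_l1',f_scale=.002,x_scale=[.01,.01,.01,.1]); print(o.x.round(4),np.degrees(o.x[3]).round(2),np.abs(o.fun).mean())
u=np.array([np.cos(o.x[3]),np.sin(o.x[3])]); t=(q[:,:2]-o.x[:2])@u; print('extent along',np.percentile(t,[1,99]).round(4))
E
```

```text
Traceback (most recent call last):
  File "look.py", line 4, in wrist
    print('tcp',s['tcp_pos'].round(4),s['eef_rot'].round(2),s['contact_force'].round(2),s['gripper_width'].round(4))
                                                                                        ^^^^^^^^^^^^^^^^^^^^^^^^
AttributeError: 'float' object has no attribute 'round'
```

View pics/w1.png

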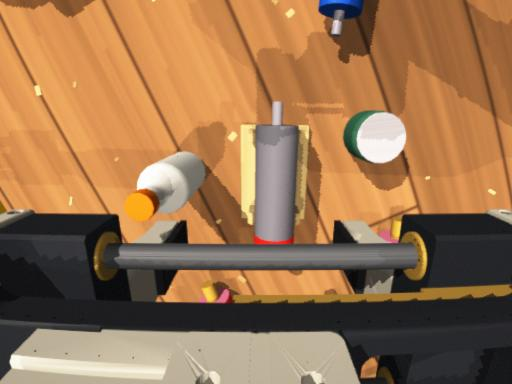

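The wrist view shows the roller at px (276,180), with the steel stub at the top (277,110) and the red band near (273,240). The bottle is on the left at (170,190) and the tin on the right at (375,137).

```bash
sed -i "s/s\['gripper_width'\].round(4)/round(s['gripper_width'],4)/" look.py
cat > cyl.py <<'E'
from look import *
from scipy.optimize import least_squares
def cyl(im,P,x0,yaw,lo=.008,rad=.085):
    i=im.astype(int); B=i.max(2)-i.min(2); x0=np.array(x0)
    k=(B<25)&(P[...,2]>x0[2]+lo)&(P[...,2]<x0[2]+.035)&(np.hypot(P[...,0]-x0[0],P[...,1]-x0[1])<rad)
    q=P[k]
    f=lambda p:np.hypot((q[:,0]-p[0])*np.sin(p[1])-(q[:,1]-x0[1])*np.cos(p[1]),q[:,2]-p[2])-.025
    o=least_squares(f,[x0[0],np.radians(yaw),x0[2]],loss='soft_l1',f_scale=.002,x_scale=[.01,.1,.01])
    u=np.array([np.cos(o.x[1]),np.sin(o.x[1])]); t=(q[:,:2]-[o.x[0],x0[1]])@u
    print('axis at y=%.4f: x=%.4f z=%.4f yaw=%.2f'%(x0[1],o.x[0],o.x[2],np.degrees(o.x[1])),len(q),abs(o.fun).mean().round(5),'along',np.percentile(t,[.5,99.5]).round(4))
    return o.x
E
python3 - <<'E'
from cyl import *
c,im,d,P,s=wrist('w1',['roller','thin_end','thick_end','glue'])
cyl(im,P,[.557,.25,.05],66)
E
```

```text
tcp [0.5702 0.2315 0.2274] [-179.84    0.2  -113.96] [-0.47 -1.09  0.36] 0.0875
roller 0.77 [0.5617 0.2481 0.049 ] [272. 184.]
thin_end 0.96 [0.417  0.107  0.0274] [337.  22.]
thin_end 0.86 [0.5236 0.1746 0.0455] [276. 114.]
thick_end 0.87 [0.4319 0.3852 0.0249] [396. 231.]
thick_end 0.8 [0.7113 0.3673 0.0261] [210. 293.]
glue 0.64 [0.6636 0.193  0.0014] [187. 170.]
glue 0.27 [0.5949 0.3348 0.0517] [275. 254.]
axis at y=0.2500: x=0.5585 z=0.0500 yaw=64.99 4516 0.00052 along [-0.0716  0.0601]
```

Request:
send_rows(
  motion=[
    {"travel":[-0.0136,0.0264,0],"spin":1},
    {"travel":[0,0,0],"spin":0},
    {"travel":[0,0,0.0375],"spin":0},
    {"travel":[0,0,0.0375],"spin":0},
    {"travel":[0,0,0],"spin":0},
  ],
)

```text
time_s: 4.08
tcp_pos: [0.5532, 0.2571, 0.1535]
eef_rot: [-179.6, 0.6, -114.7]
contact_force: [-2.0, -1.2, -1.8]
gripper_width: 0.0876
```

Request:
send_rows(
  motion=[
    {"travel":[0.002,0,0.035],"spin":0},
    {"travel":[0,0,0.035],"spin":0},
    {"travel":[0,0,0.02],"spin":0},
    {"travel":[0,0,0],"spin":0},
  ],
)

```text
time_s: 4.42
tcp_pos: [0.5563, 0.2572, 0.0663]
eef_rot: [-179.4, 0.8, -114.4]
contact_force: [-0.3, -0.8, -0.4]
gripper_width: 0.0872
```

Request:
send_rows(
  motion=[
    {"travel":[0.002,0,0.012],"spin":0},
    {"travel":[0.001,-0.001,0.012],"spin":0},
    {"travel":[0,0,0],"spin":0},
    {"travel":[0,0,0],"spin":0},
  ],
)

```text
time_s: 4.75
tcp_pos: [0.5599, 0.2558, 0.0475]
eef_rot: [-179.2, 0.9, -114.2]
contact_force: [-0.1, -0.2, 0.2]
gripper_width: 0.0879
```

Request:
send_rows(
  motion=[
    {"travel":[0.003,0.001,0.005],"spin":0.8},
    {"travel":[0,0,0],"spin":0},
    {"travel":[0,0,0],"spin":0},
  ],
)

```text
time_s: 5.0
tcp_pos: [0.5596, 0.2547, 0.0458]
eef_rot: [-179.1, 1.2, -115.1]
contact_force: [0.2, -0.6, 0.5]
gripper_width: 0.0878
```

Request:
send_rows(
  motion=[
    {"travel":[0,0,0],"spin":0},
    {"travel":[0,0,0],"spin":0},
    {"travel":[0,0,0],"spin":0},
    {"travel":[0,0,0],"spin":0},
    {"travel":[0,0,0],"spin":0},
  ],
  gripper=-1,
  squeeze=40,
)

```text
time_s: 5.42
tcp_pos: [0.5603, 0.2553, 0.0478]
eef_rot: [-179.0, 1.3, -115.0]
contact_force: [0.6, 0.1, -0.2]
gripper_width: 0.06
```

Request:
send_rows(
  motion=[
    {"travel":[0.002,0,0.009],"spin":0},
    {"travel":[0,0,0.001],"spin":0},
    {"travel":[0,0,0.001],"spin":0},
  ],
)

```text
time_s: 5.67
tcp_pos: [0.5611, 0.2539, 0.0377]
eef_rot: [-178.9, 1.4, -115.0]
contact_force: [-14.7, 2.3, 32.1]
gripper_width: 0.0492
```

Request:
send_rows(
  motion=[
    {"travel":[0,0,-0.004],"spin":0},
  ],
)

```text
time_s: 5.75
tcp_pos: [0.5602, 0.2534, 0.0407]
eef_rot: [-179.0, 1.3, -115.0]
contact_force: [-0.2, 0.7, -4.0]
gripper_width: 0.0491
```

Request:
send_rows(
  motion=[
    {"travel":[0,0,-0.02],"spin":0},
    {"travel":[0,0,-0.04],"spin":0},
    {"travel":[0,0,-0.04],"spin":0},
    {"travel":[0,0,-0.04],"spin":0},
    {"travel":[0,0,-0.03],"spin":0},
  ],
)

```text
time_s: 6.17
tcp_pos: [0.5481, 0.246, 0.2018]
eef_rot: [-179.8, -0.1, -115.2]
contact_force: [0.9, 1.3, -4.1]
gripper_width: 0.0491
```

Request:
send_rows(
  motion=[
    {"travel":[0,0,-0.02],"spin":0},
    {"travel":[0,0,0],"spin":0},
  ],
)

```text
time_s: 6.33
tcp_pos: [0.5493, 0.2468, 0.2281]
eef_rot: [-179.7, 0.3, -115.2]
contact_force: [0.6, 1.0, -3.0]
gripper_width: 0.0492
```

Request:
send_rows(
  motion=[
    {"travel":[0.02,-0.009,0],"spin":0},
    {"travel":[0.035,-0.016,0],"spin":0},
    {"travel":[0.035,-0.016,0],"spin":0},
    {"travel":[0.035,-0.016,0],"spin":0},
    {"travel":[0.035,-0.016,0],"spin":0},
  ],
)

```text
time_s: 6.75
tcp_pos: [0.5437, 0.072, 0.219]
eef_rot: [179.9, 0.1, -114.7]
contact_force: [0.9, -0.8, -3.7]
gripper_width: 0.0492
```

Request:
send_rows(
  motion=[
    {"travel":[0.035,-0.016,0],"spin":0},
    {"travel":[0.035,-0.016,0],"spin":0},
    {"travel":[0.035,-0.016,0],"spin":0},
    {"travel":[0.035,-0.016,0],"spin":0},
    {"travel":[0.035,-0.016,0],"spin":0},
  ],
)

```text
time_s: 7.17
tcp_pos: [0.5352, -0.1287, 0.2074]
eef_rot: [179.0, -0.2, -114.7]
contact_force: [0.9, 0.4, -3.2]
gripper_width: 0.0489
```

Request:
send_rows(
  motion=[
    {"travel":[0,0,0],"spin":-6.4},
    {"travel":[0,0,0],"spin":-6.4},
    {"travel":[0,0,0],"spin":-6.4},
    {"travel":[0,0,0],"spin":-6.4},
    {"travel":[0,0,0],"spin":-6.4},
  ],
)

```text
time_s: 7.58
tcp_pos: [0.5267, -0.138, 0.1947]
eef_rot: [178.0, 0.6, -82.4]
contact_force: [0.6, 1.1, -4.1]
gripper_width: 0.0493
```

Run:
```python
from cyl import *
c,im,d,P,s=wrist('w2',['roller','thin_end','thick_end','stand','thin_seat','thick_seat','catch_thin'])
R=Ro.from_euler('xyz',s['eef_rot'],degrees=True).as_matrix()
print(s['eef_rot'], 'grasp',(s['tcp_pos']-R[:,2]*.012).round(4))
cyl(im,P,[.527,-.16,.205],97)
im2,d2=r.capture('scene'); cv2.imwrite('pics/scene1.png',im2)
cs=r.get_calibration('scene')
for t in ['thin_end','thick_end']:
  for q in r.pinpoint('scene',t)[:4]:
    p=w(cs,q['at']); print(t,round(q['conf'],2),p.round(4))
sc=cv2.resize(im2[100:292,70:326],(512,384))
cv2.imwrite('pics/v3.png',cv2.resize(np.hstack([im,sc]),(800,300)))
```

```text
tcp [ 0.5267 -0.138   0.1947] [178.     0.61 -82.42] [ 0.64  1.15 -4.12] 0.0493
roller 0.55 [ 0.5277 -0.1427  0.2078] [258. 237.]
thin_end 0.83 [ 0.5374 -0.2241  0.2062] [260.  80.]
thin_seat 0.56 [ 0.5617 -0.2969  0.0612] [239.  13.]Traceback (most recent call last):
  File "<stdin>", line 2, in <module>
  File "look.py", line 6, in wrist
    for q in r.pinpoint('wrist',t)[:2]:
             ~~~~~~~~~~^^^^^^^^^^^
ValueError: it knows: cradle, glue, muffs, offcut, roller, stand, thick_end, thick_seat, thin_end, thin_seat, wax
```

Request:
send_rows(
  motion=[
    {"travel":[0.038,-0.005,-0.002],"spin":0},
    {"travel":[0.038,-0.005,-0.002],"spin":0.6},
  ],
)

```text
time_s: 8.1
tcp_pos: [0.5478, -0.2074, 0.2005]
eef_rot: [178.3, 0.6, -83.2]
contact_force: [0.5, 0.3, -3.7]
gripper_width: 0.0491
```

Run:
```python
from cyl import *
c,im,d,P,s=wrist('w3',['roller','thin_end','thick_end','stand','thin_seat','thick_seat'])
t=s['tcp_pos']; cyl(im,P,[t[0],t[1]-.03,t[2]+.012],97)
im2,d2=r.capture('scene'); cv2.imwrite('pics/scene1.png',im2); np.save('scene1.npy',d2)
cs=r.get_calibration('scene')
for t in ['thin_end','thick_end','thin_seat','thick_seat']:
  for q in r.pinpoint('scene',t)[:2]:
    p=w(cs,q['at']); print(t,round(q['conf'],2),p.round(4))
sc=cv2.resize(im2[100:292,70:326],(512,384))
cv2.imwrite('pics/v3.png',cv2.resize(np.hstack([im,sc]),(800,300)))
```

```text
tcp [ 0.5478 -0.2074  0.2005] [178.27   0.61 -83.17] [ 0.53  0.28 -3.69] 0.0491
thin_end 0.84 [ 0.5556 -0.2929  0.213 ] [263.  82.]
thin_seat 0.77 [ 0.5575 -0.2987  0.0598] [256.  91.]
thick_seat 0.21 [ 0.5507 -0.2143  0.2121] [255. 232.]
axis at y=-0.2374: x=0.5508 z=0.2130 yaw=96.84 15699 0.00112 along [-0.0562  0.0495]
thin_end 0.82 [0.5027 0.5412 0.0254]
thin_end 0.74 [ 0.5567 -0.2899  0.2156]
thick_end 0.86 [0.4284 0.3879 0.025 ]
thick_end 0.68 [ 0.3321 -0.0321  0.0279]
thick_seat 0.78 [ 0.5393 -0.1212  0.0605]
```

View pics/v3.png

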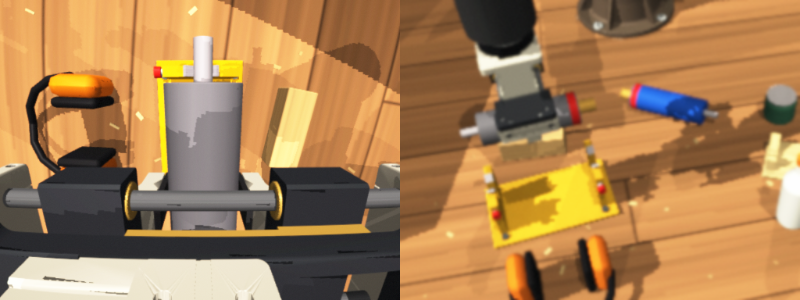

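Run:
```python
from cyl import *
s=r.get_state(); c=r.get_calibration('wrist'); im=cv2.imread('pics/w3.png'); P=cloud(c,np.load('w3.npy'))
u=np.array([np.cos(np.radians(96.84)),np.sin(np.radians(96.84))]); o=np.array([.5508,-.2374])
D=P[...,:2]-o; t=D@u; n=D@[u[1],-u[0]]
for a in np.arange(-.09,.05,.006):
    k=(abs(t-a)<.003)&(abs(n)<.03)&(P[...,2]>.19); z=P[...,2][k]; nn=n[k]
    if len(z): print((a*1000).round(),(o[1]+a*u[1]).round(4),len(z),z.max().round(4),np.percentile(nn,[1,99]).round(3))
# slot of thin cheek: yellow pixels near z .075-.1
hs=cv2.cvtColor(im,cv2.COLOR_BGR2HSV); y=(abs(hs[...,0].astype(int)-25)<8)&(hs[...,1]>140)&(P[...,2]>.075)&(P[...,2]<.1)
q=P[y]; tt=(q[:,:2]-o)@u; nn=(q[:,:2]-o)@[u[1],-u[0]]
print('cheek along',np.percentile(tt,[2,50,98]).round(4),'perp',np.percentile(nn,[0.5,99.5]).round(4)); print(np.histogram(nn,np.arange(-.055,.06,.005)))
```

```text
-72.0 -0.3089 91 0.2209 [-0.006  0.005]
-66.0 -0.3029 341 0.2214 [-0.006  0.005]
-60.0 -0.297 329 0.221 [-0.006  0.005]
-54.0 -0.291 319 0.2215 [-0.006  0.005]
-48.0 -0.2851 327 0.2215 [-0.006  0.005]
-42.0 -0.2791 5820 0.3578 [-0.021  0.02 ]
-36.0 -0.2731 1464 0.2399 [-0.023  0.022]
-30.0 -0.2672 1383 0.2397 [-0.023  0.022]
-24.0 -0.2612 1336 0.2395 [-0.023  0.022]
-18.0 -0.2553 1268 0.2401 [-0.023  0.022]
-12.0 -0.2493 1537 0.2914 [-0.03  0.03]
-6.0 -0.2434 2390 0.2924 [-0.03  0.03]
0.0 -0.2374 10946 0.3187 [-0.029  0.029]
6.0 -0.2314 16633 0.3193 [-0.029  0.03 ]
12.0 -0.2255 1863 0.3109 [-0.029  0.03 ]
18.0 -0.2195 1530 0.3106 [-0.03  0.03]
24.0 -0.2136 508 0.2704 [-0.028  0.03 ]
30.0 -0.2076 506 0.2624 [-0.028  0.029]
36.0 -0.2017 1072 0.2921 [-0.028  0.029]
42.0 -0.1957 873 0.2926 [-0.024  0.023]
48.0 -0.1897 409 0.2373 [-0.024  0.023]
cheek along [-0.0664 -0.0567 -0.0448] perp [-0.0464  0.1842]
(array([ 0, 31, 79, 80, 84, 74, 42,  1,  0,  0,  0,  0,  0,  0, 16, 76, 87,
       80, 85, 51,  0,  0]), array([-5.50000000e-02, -5.00000000e-02, -4.50000000e-02, -4.00000000e-02,
       -3.50000000e-02, -3.00000000e-02, -2.50000000e-02, -2.00000000e-02,
       -1.50000000e-02, -1.00000000e-02, -5.00000000e-03, -2.77555756e-17,
        5.00000000e-03,  1.00000000e-02,  1.50000000e-02,  2.00000000e-02,
        2.50000000e-02,  3.00000000e-02,  3.50000000e-02,  4.00000000e-02,
        4.50000000e-02,  5.00000000e-02,  5.50000000e-02]))
```

Request:
send_rows(
  motion=[
    {"travel":[0,0,0.035],"spin":0},
    {"travel":[0,0,0.03],"spin":0},
    {"travel":[0,0,0.012],"spin":0},
  ],
)

```text
time_s: 8.95
tcp_pos: [0.549, -0.2065, 0.1266]
eef_rot: [178.9, 0.4, -83.1]
contact_force: [-0.7, -0.3, -3.7]
gripper_width: 0.049
```

```bash
cat > st.py <<'E'
from look import *
s=r.get_state(); R=Ro.from_euler('xyz',s['eef_rot'],degrees=True).as_matrix()
g=s['tcp_pos']-R[:,2]*.0125; u=-R[:,0]
print(s['time_s'],'tcp',s['tcp_pos'].round(4),s['eef_rot'].round(2),'f',s['contact_force'].round(1),'m',s['moment'].round(2),'w',round(s['gripper_width'],4))
mid=g+u*-.002; print('thin',(mid-.086*u).round(4),'thick',(mid+.086*u).round(4),'tool x,y',R[:2,0].round(3),R[:2,1].round(3))
E
python3 st.py
```

```text
8.95 tcp [ 0.549  -0.2065  0.1266] [178.89   0.43 -83.11] f [-0.7 -0.3 -3.7] m [ 0.06  0.05 -0.02] w 0.049
thin [ 0.5598 -0.2939  0.1384] thick [ 0.5391 -0.1231  0.1397] tool x,y [ 0.12  -0.993] [-0.993 -0.12 ]
```

Request:
send_rows(
  motion=[
    {"travel":[0.002,0.0015,0.022],"spin":0},
    {"travel":[0.001,0.0005,0.014],"spin":0},
  ],
)

```text
time_s: 9.12
tcp_pos: [0.5469, -0.2087, 0.0895]
eef_rot: [179.0, 0.4, -83.0]
contact_force: [-1.8, -0.1, -3.9]
gripper_width: 0.0492
```

```bash
python3 st.py
python3 - <<'E'
from cyl import *
c,im,d,P,s=wrist('w4',['thin_end','thin_seat'])
im2,d2=r.capture('scene'); cv2.imwrite('pics/scene2.png',im2)
cv2.imwrite('pics/v4.png',np.hstack([im[30:230,160:360],cv2.resize(im2[130:260,90:260],(520,398))[:200*1] if 0 else cv2.resize(im2[150:250,100:250],(300,200),interpolation=cv2.INTER_CUBIC)]))
v=cv2.imread('pics/v4.png'); cv2.imwrite('pics/v4.png',cv2.resize(v,None,fx=1.6,fy=1.6))
E
```

```text
9.1167 tcp [ 0.5469 -0.2087  0.0895] [178.96   0.41 -83.03] f [-1.8 -0.1 -3.9] m [0.13 0.09 0.02] w 0.0492
thin [ 0.5578 -0.2961  0.1013] thick [ 0.5369 -0.1254  0.1026] tool x,y [ 0.121 -0.993] [-0.992 -0.121]
tcp [ 0.5469 -0.2087  0.0895] [178.96   0.41 -83.03] [-1.76 -0.11 -3.85] 0.0492
thin_end 0.87 [ 0.5516 -0.2942  0.0989] [269.  84.]
thin_seat 0.86 [ 0.5594 -0.2972  0.0609] [254.  83.]
```

View pics/v4.png

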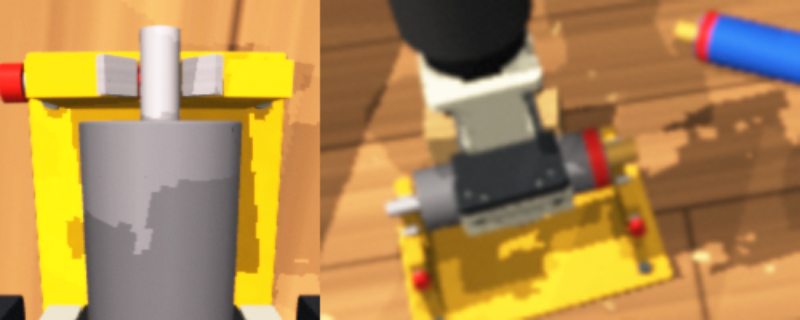

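Request:
send_rows(
  motion=[
    {"travel":[0,0,0.008],"spin":0},
  ],
)

```text
time_s: 9.4
tcp_pos: [0.5506, -0.2095, 0.0867]
eef_rot: [179.3, 0.2, -82.9]
contact_force: [1.1, -0.4, -3.4]
gripper_width: 0.0493
```

Request:
send_rows(
  motion=[
    {"travel":[0,0,0.005],"spin":0},
  ],
)

```text
time_s: 9.48
tcp_pos: [0.5512, -0.2094, 0.0821]
eef_rot: [179.4, 0.2, -82.9]
contact_force: [-1.2, 1.0, -3.1]
gripper_width: 0.0491
```

```bash
python3 st.py
```

```text
9.4833 tcp [ 0.5512 -0.2094  0.0821] [179.43   0.23 -82.94] f [-1.2  1.  -3.1] m [0.21 0.13 0.05] w 0.0491
thin [ 0.5621 -0.2967  0.0943] thick [ 0.541  -0.1261  0.095 ] tool x,y [ 0.123 -0.992] [-0.992 -0.123]
```

Request:
send_rows(
  motion=[
    {"travel":[0,0.0045,0.001],"spin":0},
  ],
)

```text
time_s: 9.57
tcp_pos: [0.5475, -0.2098, 0.0812]
eef_rot: [179.5, 0.2, -82.9]
contact_force: [0.5, -0.7, -3.1]
gripper_width: 0.0494
```

Request:
send_rows(
  motion=[
    {"travel":[0,0.0015,0.004],"spin":0},
  ],
)

```text
time_s: 9.65
tcp_pos: [0.546, -0.21, 0.0779]
eef_rot: [179.6, 0.2, -82.9]
contact_force: [-0.5, -0.0, -3.8]
gripper_width: 0.0494
```

```bash
python3 st.py
```

```text
9.65 tcp [ 0.546  -0.21    0.0779] [179.57   0.19 -82.91] f [-0.5 -0.  -3.8] m [ 0.09 -0.   -0.02] w 0.0494
thin [ 0.557  -0.2974  0.0901] thick [ 0.5357 -0.1267  0.0907] tool x,y [ 0.123 -0.992] [-0.992 -0.123]
```

Request:
send_rows(
  motion=[
    {"travel":[0,0,0.004],"spin":0},
  ],
)

```text
time_s: 9.73
tcp_pos: [0.5458, -0.2101, 0.0741]
eef_rot: [179.6, 0.2, -82.9]
contact_force: [-0.7, 0.2, -4.3]
gripper_width: 0.0491
```

Request:
send_rows(
  motion=[
    {"travel":[0,0,0.003],"spin":0},
  ],
)

```text
time_s: 9.82
tcp_pos: [0.5457, -0.2101, 0.071]
eef_rot: [179.6, 0.2, -82.9]
contact_force: [0.8, 0.0, -3.8]
gripper_width: 0.0494
```

```bash
python3 st.py
```

```text
9.8167 tcp [ 0.5457 -0.2101  0.071 ] [179.65   0.18 -82.92] f [ 0.8  0.  -3.8] m [ 0.11 -0.19 -0.01] w 0.0494
thin [ 0.5567 -0.2974  0.0832] thick [ 0.5355 -0.1268  0.0837] tool x,y [ 0.123 -0.992] [-0.992 -0.123]
```

Request:
send_rows(
  motion=[
    {"travel":[0,0,0.002],"spin":0},
  ],
)

```text
time_s: 9.9
tcp_pos: [0.5457, -0.2101, 0.0687]
eef_rot: [179.7, 0.2, -82.9]
contact_force: [0.7, -0.5, -3.2]
gripper_width: 0.0495
```

Request:
send_rows(
  motion=[
    {"travel":[0,0,0.0015],"spin":0},
  ],
)

```text
time_s: 9.98
tcp_pos: [0.5458, -0.2102, 0.0671]
eef_rot: [179.7, 0.2, -82.9]
contact_force: [-0.9, -0.3, -1.7]
gripper_width: 0.0491
```

```bash
python3 st.py
```

```text
9.9833 tcp [ 0.5458 -0.2102  0.0671] [179.67   0.18 -82.93] f [-0.9 -0.3 -1.7] m [0.25 0.11 0.02] w 0.0491
thin [ 0.5567 -0.2975  0.0793] thick [ 0.5355 -0.1268  0.0798] tool x,y [ 0.123 -0.992] [-0.992 -0.123]
```

Request:
send_rows(
  motion=[
    {"travel":[0,0,0.001],"spin":0},
  ],
)

```text
time_s: 10.07
tcp_pos: [0.5457, -0.2103, 0.0664]
eef_rot: [179.7, 0.2, -82.9]
contact_force: [-3.4, 2.5, 7.4]
gripper_width: 0.049
```

```bash
python3 st.py
```

```text
10.0667 tcp [ 0.5457 -0.2103  0.0664] [ 1.7965e+02  1.6000e-01 -8.2920e+01] f [-3.4  2.5  7.4] m [ 0.92  1.37 -0.08] w 0.049
thin [ 0.5567 -0.2976  0.0786] thick [ 0.5354 -0.1269  0.0791] tool x,y [ 0.123 -0.992] [-0.992 -0.123]
```

Request:
send_rows(
  motion=[
    {"travel":[0,0,-0.0005],"spin":0},
  ],
)

```text
time_s: 10.15
tcp_pos: [0.5457, -0.2103, 0.0669]
eef_rot: [179.6, 0.2, -82.9]
contact_force: [-1.3, 0.3, -3.3]
gripper_width: 0.0491
```

Request:
send_rows(
  motion=[
    {"travel":[0,0,0],"spin":0},
    {"travel":[0,0,0],"spin":0},
    {"travel":[0,0,0],"spin":0},
    {"travel":[0,0,0],"spin":0},
  ],
  gripper=0.9,
)

```text
time_s: 10.48
tcp_pos: [0.5476, -0.2107, 0.0683]
eef_rot: [179.8, 0.1, -82.9]
contact_force: [0.5, -0.4, -0.3]
gripper_width: 0.0704
```

```bash
python3 st.py
```

```text
10.4833 tcp [ 0.5476 -0.2107  0.0683] [ 1.7984e+02  8.0000e-02 -8.2860e+01] f [ 0.5 -0.4 -0.3] m [ 0.04 -0.11  0.01] w 0.0704
thin [ 0.5586 -0.298   0.0807] thick [ 0.5372 -0.1273  0.081 ] tool x,y [ 0.124 -0.992] [-0.992 -0.124]
```

Request:
send_rows(
  motion=[
    {"travel":[0,0.002,0],"spin":0},
    {"travel":[0,0.0005,0],"spin":0},
    {"travel":[0,0.0005,0],"spin":0},
    {"travel":[0,0.0005,0],"spin":0},
  ],
)

```text
time_s: 10.82
tcp_pos: [0.5445, -0.2113, 0.0689]
eef_rot: [179.9, 0.1, -82.8]
contact_force: [-0.1, -0.6, -1.4]
gripper_width: 0.0832
```

Request:
send_rows(
  motion=[
    {"travel":[0,0,-0.015],"spin":0},
    {"travel":[0,0,-0.03],"spin":0},
    {"travel":[0,0,-0.03],"spin":0},
    {"travel":[0,0,-0.015],"spin":0},
  ],
)

```text
time_s: 11.15
tcp_pos: [0.5409, -0.2111, 0.1569]
eef_rot: [179.3, 0.2, -82.9]
contact_force: [1.0, -0.2, -0.9]
gripper_width: 0.0829
```

Run:
```python
from cyl import *
c,im,d,P,s=wrist('w5',['thin_end','thin_seat','roller'])
t=s['tcp_pos']; cyl(im,P,[.551,-.24,.079],97,rad=.05)
cs=r.get_calibration('scene'); im2,d2=r.capture('scene')
for t in ['thin_end','thick_end','thin_seat','thick_seat']:
  for q in r.pinpoint('scene',t)[:3]:
    p=w(cs,q['at']); print(t,round(q['conf'],2),p.round(4))
a=cv2.resize(im[0:260,100:420],(480,390)); b=cv2.resize(im2[150:250,100:250],(585,390),interpolation=cv2.INTER_CUBIC)
cv2.imwrite('pics/v5.png',cv2.resize(np.hstack([a,b]),(796,292)))
```

```text
tcp [ 0.5409 -0.2111  0.1569] [179.3   0.2 -82.9] [ 1.02 -0.19 -0.88] 0.0829
thin_end 0.85 [ 0.5536 -0.2904  0.0748] [254. 102.]
thin_seat 0.9 [ 0.5594 -0.2954  0.0636] [248.  96.]
thin_seat 0.69 [ 0.4164 -0.2366  0.0007] [369. 170.]
roller 0.94 [ 0.5448 -0.2169  0.0778] [254. 191.]
roller 0.63 [0.3703 0.0328 0.0274] [361. 374.]
axis at y=-0.2400: x=0.5484 z=0.0780 yaw=96.72 6640 0.00045 along [-0.044   0.0484]
thin_end 0.93 [0.7313 0.5389 0.0226]
thin_end 0.75 [0.4989 0.5407 0.0229]
thin_end 0.73 [ 0.5583 -0.2933  0.0835]
thick_end 0.88 [0.4312 0.388  0.0259]
thick_end 0.79 [ 0.3315 -0.0382  0.0281]
thick_end 0.78 [ 0.5376 -0.1233  0.0783]
thin_seat 0.76 [ 0.5584 -0.2974  0.0596]
thin_seat 0.6 [0.6681 0.1979 0.0017]
thick_seat 0.57 [ 0.5408 -0.1231  0.0623]
```

View pics/v5.png

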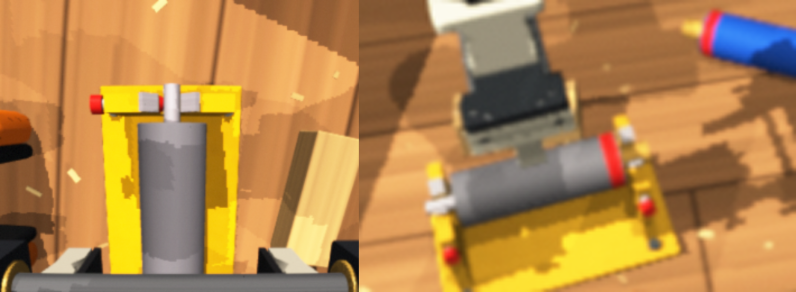

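Request:
send_rows(
  motion=[
    {"travel":[0.026,-0.002,0],"spin":0},
    {"travel":[0.026,-0.002,0],"spin":0},
    {"travel":[0,0,0],"spin":0},
    {"travel":[0,0,0],"spin":0},
    {"travel":[0,0,0],"spin":0},
  ],
  gripper=-1,
)

```text
time_s: 12.02
tcp_pos: [0.5492, -0.2628, 0.1492]
eef_rot: [178.8, 0.4, -82.8]
contact_force: [-0.2, -0.4, 0.4]
gripper_width: 0.0554
```

Request:
send_rows(
  motion=[
    {"travel":[0,0,0],"spin":0},
    {"travel":[0,0,0],"spin":0},
    {"travel":[0,0,0],"spin":0},
    {"travel":[0,0,0],"spin":0},
    {"travel":[0,0,0],"spin":0},
  ],
)

```text
time_s: 12.43
tcp_pos: [0.5484, -0.2606, 0.1486]
eef_rot: [178.7, 0.4, -82.7]
contact_force: [0.2, 0.5, 0.1]
gripper_width: 0.0222
```

Request:
send_rows(
  motion=[
    {"travel":[0,0,0],"spin":0},
    {"travel":[0,0,0],"spin":0},
    {"travel":[0,0,0],"spin":0},
    {"travel":[0,0,0.005],"spin":0},
    {"travel":[0,0,0.01],"spin":0},
  ],
)

```text
time_s: 12.85
tcp_pos: [0.5497, -0.2602, 0.1355]
eef_rot: [179.0, 0.3, -82.7]
contact_force: [0.7, -0.4, -0.1]
gripper_width: 0.0006
```

```bash
python3 st.py
```

```text
12.85 tcp [ 0.5497 -0.2602  0.1355] [178.95   0.32 -82.66] f [ 0.7 -0.4 -0.1] m [ 0.09 -0.16  0.01] w 0.0006
thin [ 0.5612 -0.3476  0.1475] thick [ 0.5393 -0.177   0.1484] tool x,y [ 0.128 -0.992] [-0.992 -0.128]
```

Request:
send_rows(
  motion=[
    {"travel":[0.002,-0.0005,0.014],"spin":0},
    {"travel":[0,0,0.012],"spin":0},
  ],
)

```text
time_s: 13.02
tcp_pos: [0.5504, -0.2621, 0.1083]
eef_rot: [179.1, 0.3, -82.7]
contact_force: [0.5, 0.2, -0.1]
gripper_width: 0.0007
```

Request:
send_rows(
  motion=[
    {"travel":[0,0,0.004],"spin":0},
  ],
)

```text
time_s: 13.1
tcp_pos: [0.5494, -0.262, 0.1024]
eef_rot: [178.9, 0.3, -82.7]
contact_force: [-6.7, 5.2, 25.5]
gripper_width: 0.0005
```

Request:
send_rows(
  motion=[
    {"travel":[0,0,0.003],"spin":0},
  ],
)

```text
time_s: 13.18
tcp_pos: [0.5501, -0.2624, 0.1008]
eef_rot: [179.0, 0.2, -82.6]
contact_force: [-3.7, 4.8, 28.0]
gripper_width: 0.0002
```

Request:
send_rows(
  motion=[
    {"travel":[0,0,0.003],"spin":0},
  ],
)

```text
time_s: 13.27
tcp_pos: [0.5511, -0.2627, 0.0995]
eef_rot: [179.1, 0.2, -82.5]
contact_force: [-3.1, 5.5, 18.1]
gripper_width: 0.0007
```

Request:
send_rows(
  motion=[
    {"travel":[0,0,0.003],"spin":0},
  ],
)

```text
time_s: 13.35
tcp_pos: [0.552, -0.2629, 0.0986]
eef_rot: [179.2, 0.1, -82.5]
contact_force: [-3.7, 4.6, 19.8]
gripper_width: 0.0006
```

Request:
send_rows(
  motion=[
    {"travel":[0,0.001,0.004],"spin":0},
  ],
)

```text
time_s: 13.43
tcp_pos: [0.5525, -0.2633, 0.0971]
eef_rot: [179.4, -0.0, -82.4]
contact_force: [-1.7, 5.1, 17.2]
gripper_width: 0.0007
```

Request:
send_rows(
  motion=[
    {"travel":[0,0.001,0.004],"spin":0},
  ],
)

```text
time_s: 13.52
tcp_pos: [0.5528, -0.2636, 0.0951]
eef_rot: [179.6, -0.1, -82.4]
contact_force: [3.3, -0.9, 1.3]
gripper_width: 0.0004
```

Request:
send_rows(
  motion=[
    {"travel":[0,0.001,0.004],"spin":0},
  ],
)

```text
time_s: 13.6
tcp_pos: [0.5524, -0.2638, 0.0918]
eef_rot: [179.7, -0.1, -82.3]
contact_force: [0.2, 0.1, 0.1]
gripper_width: 0.0003
```

Request:
send_rows(
  motion=[
    {"travel":[0,0.001,0.003],"spin":0},
  ],
)

```text
time_s: 13.68
tcp_pos: [0.5519, -0.2639, 0.0889]
eef_rot: [179.8, -0.2, -82.3]
contact_force: [-0.1, 4.2, 16.8]
gripper_width: 0.0003
```

Request:
send_rows(
  motion=[
    {"travel":[0,0.001,0.003],"spin":0},
  ],
)

```text
time_s: 13.77
tcp_pos: [0.5526, -0.2641, 0.0882]
eef_rot: [179.9, -0.3, -82.2]
contact_force: [-5.8, 13.5, 40.5]
gripper_width: 0.0002
```

Request:
send_rows(
  motion=[
    {"travel":[0,0.001,0.002],"spin":0},
  ],
)

```text
time_s: 13.85
tcp_pos: [0.5529, -0.264, 0.0887]
eef_rot: [-179.9, -0.3, -82.2]
contact_force: [-5.5, 7.1, 20.1]
gripper_width: 0.0005
```

Request:
send_rows(
  motion=[
    {"travel":[0,0,-0.015],"spin":0},
    {"travel":[0,0,-0.02],"spin":0},
    {"travel":[-0.037,0,0],"spin":-0.5},
    {"travel":[-0.037,0,0],"spin":0},
    {"travel":[-0.037,0,0],"spin":0},
  ],
)

```text
time_s: 14.27
tcp_pos: [0.5368, -0.1563, 0.1223]
eef_rot: [-180.0, -0.3, -82.1]
contact_force: [1.4, -0.0, 0.4]
gripper_width: 0.0004
```

```bash
python3 st.py; python3 st.py|head -1
```

```text
14.2667 tcp [ 0.5368 -0.1563  0.1223] [-179.99   -0.33  -82.12] f [ 1.4 -0.   0.4] m [ 0.22 -0.17 -0.01] w 0.0004
thin [ 0.5488 -0.2434  0.1353] thick [ 0.5252 -0.073   0.1343] tool x,y [ 0.137 -0.991] [-0.991 -0.137]
14.2667 tcp [ 0.5368 -0.1563  0.1223] [-179.99   -0.33  -82.12] f [ 1.4 -0.   0.4] m [ 0.22 -0.17 -0.01] w 0.0004
```

Request:
send_rows(
  motion=[
    {"travel":[0,-0.001,0.015],"spin":0},
  ],
)

```text
time_s: 14.35
tcp_pos: [0.5384, -0.1524, 0.1093]
eef_rot: [-179.8, -0.3, -82.0]
contact_force: [0.2, -0.0, 0.5]
gripper_width: 0.0001
```

Request:
send_rows(
  motion=[
    {"travel":[0,0,0.005],"spin":0},
  ],
)

```text
time_s: 14.43
tcp_pos: [0.5373, -0.1509, 0.1026]
eef_rot: [-179.9, -0.3, -81.9]
contact_force: [-1.1, -1.0, -0.2]
gripper_width: 0.0007
```

Request:
send_rows(
  motion=[
    {"travel":[0,0,0.003],"spin":0},
  ],
)

```text
time_s: 14.52
tcp_pos: [0.5375, -0.1505, 0.0994]
eef_rot: [-179.9, -0.3, -81.8]
contact_force: [-3.7, 3.5, 29.3]
gripper_width: 0.0006
```

Request:
send_rows(
  motion=[
    {"travel":[0,0,0.003],"spin":0},
  ],
)

```text
time_s: 14.6
tcp_pos: [0.5389, -0.1506, 0.0981]
eef_rot: [-179.7, -0.4, -81.7]
contact_force: [-3.4, 8.3, 25.0]
gripper_width: 0.0003
```

Request:
send_rows(
  motion=[
    {"travel":[0,0.001,0.004],"spin":0},
  ],
)

```text
time_s: 14.68
tcp_pos: [0.5404, -0.1507, 0.0965]
eef_rot: [-179.5, -0.4, -81.7]
contact_force: [-3.3, 9.6, 22.6]
gripper_width: 0.0004
```

Request:
send_rows(
  motion=[
    {"travel":[0,0.0015,0.004],"spin":0},
  ],
)

```text
time_s: 14.77
tcp_pos: [0.5417, -0.1508, 0.095]
eef_rot: [-179.2, -0.4, -81.6]
contact_force: [-3.5, 10.3, 19.6]
gripper_width: 0.0
```

Request:
send_rows(
  motion=[
    {"travel":[0,0.0015,0.004],"spin":0},
  ],
)

```text
time_s: 14.85
tcp_pos: [0.5432, -0.1509, 0.0935]
eef_rot: [-178.8, -0.4, -81.6]
contact_force: [-1.3, 10.4, 17.9]
gripper_width: 0.0002
```

Request:
send_rows(
  motion=[
    {"travel":[0,0.003,0.004],"spin":0},
  ],
)

```text
time_s: 14.93
tcp_pos: [0.5438, -0.151, 0.092]
eef_rot: [-178.4, -0.4, -81.6]
contact_force: [0.2, 10.1, 16.7]
gripper_width: 0.0004
```

Request:
send_rows(
  motion=[
    {"travel":[0,0.003,0.004],"spin":0},
  ],
)

```text
time_s: 15.02
tcp_pos: [0.544, -0.1512, 0.0902]
eef_rot: [-178.1, -0.5, -81.6]
contact_force: [-0.8, 9.5, 13.5]
gripper_width: 0.0005
```

Request:
send_rows(
  motion=[
    {"travel":[0,0.002,0.004],"spin":0},
  ],
)

```text
time_s: 15.1
tcp_pos: [0.5446, -0.1515, 0.088]
eef_rot: [-177.8, -0.5, -81.6]
contact_force: [1.4, -0.6, 1.3]
gripper_width: 0.0005
```

Past the catch. I'll follow it down to the floor (barrel top about 0.085).

Request:
send_rows(
  motion=[
    {"travel":[0,0.004,0.002],"spin":0},
  ],
)

```text
time_s: 15.18
tcp_pos: [0.5417, -0.1527, 0.0863]
eef_rot: [-177.7, -0.5, -81.7]
contact_force: [0.0, -0.3, -0.2]
gripper_width: 0.0005
```

Request:
send_rows(
  motion=[
    {"travel":[0,0.001,0.003],"spin":0},
  ],
)

```text
time_s: 15.27
tcp_pos: [0.542, -0.1534, 0.0846]
eef_rot: [-177.5, -0.5, -81.7]
contact_force: [-1.9, 15.3, 32.3]
gripper_width: 0.0005
```

Request:
send_rows(
  motion=[
    {"travel":[0,0.001,0.002],"spin":0},
  ],
)

```text
time_s: 15.35
tcp_pos: [0.544, -0.1532, 0.0847]
eef_rot: [-177.2, -0.5, -81.7]
contact_force: [-1.9, 16.1, 22.6]
gripper_width: 0.0007
```

Request:
send_rows(
  motion=[
    {"travel":[0,0,-0.015],"spin":0},
    {"travel":[0,0,-0.035],"spin":0},
    {"travel":[0,0,-0.035],"spin":0},
    {"travel":[0,0,-0.03],"spin":0},
  ],
)

```text
time_s: 15.68
tcp_pos: [0.5332, -0.1555, 0.195]
eef_rot: [-178.1, -0.4, -81.9]
contact_force: [-0.0, -0.4, 0.2]
gripper_width: 0.0005
```

Run:
```python
from cyl import *
c,im,d,P,s=wrist('w6',['thin_end','roller','thin_seat'])
o=cyl(im,P,[.551,-.24,.06],97,rad=.05)
u=np.array([np.cos(o[1]),np.sin(o[1])]); t=(P[...,:2]-[o[0],-.24])@u; n=(P[...,:2]-[o[0],-.24])@[u[1],-u[0]]
for a in np.arange(-.07,.13,.01):
    k=(abs(t-a)<.005)&(abs(n)<.002)&(P[...,2]<.11)&(P[...,2]>.05)
    if k.sum()>3: print((a*1000).round(),k.sum(),np.median(P[...,2][k]).round(4),end='; ')
cs=r.get_calibration('scene'); im2,d2=r.capture('scene'); Q=cloud(cs,d2); print()
n=(Q[...,:2]-[o[0],-.24])@[u[1],-u[0]]; t=(Q[...,:2]-[o[0],-.24])@u
for a in np.arange(-.07,.13,.01):
    k=(abs(t-a)<.005)&(abs(n)<.02)&(Q[...,2]<.11)&(Q[...,2]>.05)
    if k.sum()>3: print((a*1000).round(),k.sum(),np.percentile(Q[...,2][k],90).round(4),end='; ')
print()
for t in ['thin_end','thick_end']:
  for q in r.pinpoint('scene',t)[:4]:
    p=w(cs,q['at']); print(t,round(q['conf'],2),p.round(4))
a=cv2.resize(im[0:260,100:420],(480,390)); b=cv2.resize(im2[150:250,100:250],(585,390),interpolation=cv2.INTER_CUBIC)
cv2.imwrite('pics/v6.png',cv2.resize(np.hstack([a,b]),(796,292)))
```

```text
tcp [ 0.5332 -0.1555  0.195 ] [-178.15   -0.36  -81.94] [-0.01 -0.38  0.24] 0.0005
thin_end 0.83 [ 0.5565 -0.2984  0.0594] [260.  36.]
roller 0.58 [ 0.5477 -0.2207  0.0592] [258. 120.]
thin_seat 0.62 [ 0.562  -0.296   0.0598] [254.  38.]
axis at y=-0.2400: x=0.5491 z=0.0598 yaw=97.34 5141 0.0005 along [-0.0478  0.0481]
-70.0 55 0.066; -60.0 50 0.0659; -50.0 29 0.0844; -40.0 58 0.0851; -30.0 52 0.0851; -20.0 45 0.0852; -10.0 47 0.0851; 0.0 44 0.0852; 10.0 55 0.085; 20.0 54 0.085; 30.0 55 0.0849; 40.0 43 0.085; 50.0 44 0.085; 60.0 41 0.0852; 70.0 42 0.0851; 80.0 40 0.085; 90.0 40 0.0855; 100.0 21 0.0848; 110.0 35 0.0702; 120.0 31 0.07; 
-70.0 15 0.0666; -60.0 30 0.0934; -50.0 48 0.0916; -40.0 39 0.0848; -30.0 41 0.0853; -20.0 40 0.0849; -10.0 42 0.0861; 0.0 40 0.0854; 10.0 41 0.0862; 20.0 42 0.0857; 30.0 42 0.085; 40.0 41 0.0871; 50.0 38 0.0858; 60.0 41 0.0852; 70.0 42 0.0851; 80.0 40 0.0855; 90.0 40 0.0865; 100.0 32 0.0859; 110.0 43 0.0913; 120.0 37 0.0938; 
thin_end 0.88 [0.7302 0.5389 0.0228]
thin_end 0.79 [ 0.5572 -0.2953  0.063 ]
thin_end 0.66 [0.4992 0.5398 0.0286]
thin_end 0.66 [0.4207 0.1096 0.0269]
thick_end 0.74 [0.7159 0.3693 0.026 ]
thick_end 0.67 [ 0.3317 -0.0348  0.0289]
thick_end 0.66 [ 0.5357 -0.127   0.0622]
thick_end 0.62 [0.4285 0.386  0.0236]
```

View pics/v6.png

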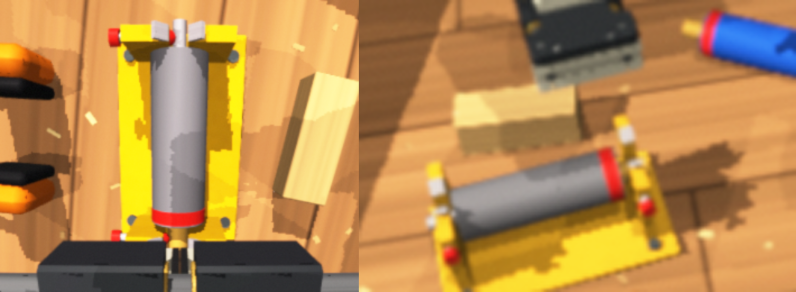

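The barrel ridge is at 85 mm along its full length and the stub tops are at 66 and 70 mm, so the roller is seated and level. I'll check the bystanders quickly, then hand in.

Run:
```python
from h import *
im,d=r.capture('scene'); c=r.get_calibration('scene')
for t in ['glue','wax','offcut','muffs']:
    q=r.pinpoint('scene',t)[:1]; print(t,[(round(x['conf'],2),w(c,x['at']).round(3)) for x in q])
s=r.get_state(); print(s['time_s'],s['contact_force'].round(1)); print(r.close_job())
```

```text
glue [(0.7, array([0.667, 0.195, 0.001]))]
wax []
offcut [(0.72, array([ 0.413, -0.236, -0.   ]))]
muffs [(0.76, array([ 0.717, -0.199, -0.   ]))]
16.2833 [-0.8  0.   0.4]
the job is handed in; nothing more can be done
None
```

I took the grey roller from the cradle, laid it level on both spring catches and let go of it there. I then pushed each end down with the shut fingers until it snapped past its catch and bottomed, and handed the job in at about 16 s.

**On the catches:** after I let go and lifted clear, the roller's axis was level at about 78 mm. That is about 18 mm above the seats; 19 mm was expected.

**Final seating:** the barrel top reads 85 mm along its whole length, so the axis is at 60 mm, with the stub tops at 66 mm (steel) and 70 mm (brass). Both ends are on their slot floors, with the brass end in the wide slot. The scene camera's trained network put the two ends at 62–63 mm, slightly higher than the depth readings, but within its 4 mm error. The arm was clear of everything and the contact force was near zero.

**Bystanders:** the bottle, offcut and ear defenders read within a few millimetres of where they started. The network did not report the tin in the last check, so its position is unconfirmed, though I saw no contact with it.

**Forces:** I saw about 35 N at the wrist for a moment as the gripper closed on the roller, while it was still moving down. That could have been a light touch on the bottle. The pushing peaked at about 43 N on the fingers; the 40 N limit is stated for the arm and the gripper's body.

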